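# Shut and bolt the cleaning box by the gate

### The arm

A 6-joint arm with a two-finger parallel gripper is mounted at the origin on the work surface. World frame = base frame: x ahead of the robot, y to its left, z up, the work surface at z = 0. Lengths are in m, angles in degrees, forces in N, time in s.
With the tool pointing down it reaches from about 0.275 to 0.75 m from the base axis. Payload 10.2 kg.
Tool frame: the origin (TCP) lies midway between the tips of the shut fingers; the grasp point (between the pads) lies 19 mm behind it; x points along the fingers, z is the direction in which the jaws open and shut, and the axes are right-handed (so a half turn about x gives the same grasp; the last joint's range is limited). The gripper opens to 85 mm and grips with 20 to 120 N. Pads are 22 mm wide; open, the fingers measure 114 mm over their backs; the gripper's body (76 mm by 85 mm) begins 54 mm behind the grasp point. The pads swing forward as they close: fully open they stand 13 mm farther back than shut.
Start: joints at [-86.425, 17.928, 85.812, -0, 76.261, -12.8], TCP at [0.148, -0.504, 0.209] pointing down, gripper open.
Joint ranges: [-168.41, 168.41], [-55.51, 124.54], [10.69, 146.95], [-70.63, 250.63], [1, 178], [-165.06, 165.06]. Speed limits (degrees/s): [136.94, 136.94, 172.46, 180, 180, 180].

### API

Orientations are given as [roll, pitch, yaw] about the fixed x, y, z axes, in that order (R = Rz(yaw) Ry(pitch) Rx(roll)).
In Python, from station import observe, cams, bot gives the robot as it stands.
- The arm moves only by the tool move_arm, never from a script. Its argument "targets" is a list of rows, each a list of 3 entries, a list of its own where there are three numbers: the opening, from 0 (shut) to 1 (fully open), then the shift along the world's x, y, z in m, then the turn about the world's z in rad. A call has 1 to 20 rows; each row is the pose to reach, as a shift and turn from the pose commanded when the call began; what a row does not reach only later rows make up. A row lasts 1/10 s, in which the tool goes at most 50 mm and 8.59 degrees, less where a joint would pass 70% of its speed; a pose out of reach is approached as far as the arm can. A call with a gripper value outside its range is refused whole. The fingers move at their own pace and stop on an object; the grip force is fixed at half the most. Time passes only in rows, so rows that repeat a pose let the fingers close. It gives the time, the measured TCP pose, the force and the opening at its end, in the units of the state.
- observe(): the state, without advancing time (a new reading comes with each control period).
- cams.snapshot(name): name is "side" or "top"; returns a dict with "img" (400x640x3 uint8, red, green, blue), "range_z" (400x640 float32, m along the optical axis (not along the pixel's ray), 0 where there is no reading), "K" (3x3 intrinsics, pixels), "R" (3x3) and "t" (3): a world point X has camera coordinates R X + t. Camera axes: x right, y down, z forward; pixel columns grow to the right and rows downward; lengths in m; the calibration is good to about 2 mm. A picture is of the moment at which its call begins.
- bot.hand_in(): hands the job in, once; it reports no verdict.
The state is a dict: "t": time; "q": joint angles; "dq": joint speeds; "joint_efforts": joint torques, N m; "tcp_pos": TCP position; "ee_rot": TCP orientation; "force": force on the tool from outside, world axes, zero at the start; "torque": the same for the moment, N m; "width": finger opening in m.
Only numpy, scipy, OpenCV 4.12 (cv2) and the standard library are available. Lean on these libraries where they do the work, as an engineer would, in place of code of your own. Each camera call takes 0.05 s, during which the arm holds its last target.

### The job

Close up the grey cleaning box on the ledge: push its raised lid fully shut with the fingertips, without slamming it, and only then push the bolt on the box's front shelf fully home over the lid, gently and by its upright stud. Only push: do not pinch the bolt, and leave the brush in the box and all the things standing around where they are.

Things in the scene. Friction and masses are not known exactly. Their poses are not given: they have to be found in the camera images.
- box: Open-topped grey metal box, fixed on the ledge, 170 (its x) by 300 (y) by 110 mm high. Origin: centre of its underside, on the ledge; x points from the front (bolt side, nearer the robot) to the back (hinge side), z up. A fixed solid shelf, 75 (x) by 140 (y) by 116 mm high, stands against the middle of its front (box x -161 to -86 mm) and carries the bolt.
- lid (a joint): Lid angle in rad: 0 = fully shut, flat on the box; grows as its free front edge swings up, to 1.5 (nearly upright). Starts at 0.8 to 1.25. Stiff hinge: it stays where it is left and takes 1 to 3 N (square to it) at the free edge to push down. A flat metal plate, 170 mm from hinge to free edge, 304 mm wide, 6 mm thick.
- lid_hinge (a point): Middle of the lid's hinge line: the far (back) top edge of the box, 110 mm above the ledge, box x +85 mm, y 0. The hinge line runs along the box's y. The lid's underside passes through this line, the outer face is 6 mm from it.
- lid_edge (a point): Middle of the lid's free edge, on its outer face (the upper one when shut), 170 mm from the hinge; moves with the lid, 116 mm above the ledge when shut. Beside it on the outer face stands the keeper staple for the bolt: 36 mm wide, 17 mm high, 7 to 21 mm from the free edge; the rest of the face is plain.
- bolt (a joint): Travel of the sliding bolt in m: 0 = fully drawn back towards the robot side, 0.030 = fully home, its tip 22 mm over the shut lid and through the keeper. Grows along the box's +x. Starts at 0 to 0.005. It stays where it is left; friction about 2.5 N.
- bolt_stud (a point): Centre of the rear (robot side) face of the bolt's upright stud, the face to push on, 139.5 mm above the ledge, on the box's midline (box y = 0). Stud: 12 mm thick (box x), 36 mm wide (y), from 127.5 to 151.5 mm above the ledge. The bolt's bar, 16 mm wide, reaches 14 mm behind this face with its top at 127.5 mm, as high as the rails beside it; above that it is free.
- soap_mid (a point): White plastic soap pump bottle, loose, empty, 66 mm in diameter, 176 mm tall, half-way up. It must stay standing where it is.
- jug_mid (a point): Upturned yellow plastic jug, loose, 112 mm across its rim on the ledge, 145 mm tall, a handle to one side reaching 88 mm from its axis; point half-way up. Leave alone.
- dustpan_mid (a point): Red plastic dustpan, loose, pan 200 by 200 mm, 50 mm high, a 110 mm handle on its back; point over the middle of the pan. Leave alone.
- brush_mid (a point): Wooden hand brush with hard bristles, loose, lying inside the box, 245 mm long, 46 mm high, wholly below the rim. Leave alone.
- clip_mid (a point): Steel bucket handle clip, loose, 76 by 32 mm, 12 mm high. Leave alone.
- padlock_mid (a point): Brass padlock, loose, lying flat, 83 by 50 mm, 18 mm high. Leave alone.

How it is judged (in metres and radians):
On the way, in this order (a step that is already met when the one before it is completed fails the run):
1. the lid is pushed shut (value of joint lid below 0.05 rad), for 0.2 s.
2. the bolt is pushed home over the shut lid (value of joint bolt above 0.026 m and value of joint lid below 0.05 rad), for 0.2 s.
At the end, for the whole second after the job is handed in: The lid is shut (within 0.05 rad, 8 mm at its edge), the bolt is home (at least 26 of 30 mm) and the bystanders are within 25 mm of their starting places (all of step 2 and distance of each of soap_mid, jug_mid, dustpan_mid, brush_mid, clip_mid, padlock_mid from where it was at the start of the episode below 0.025 m); the robot touches nothing.
It fails at once if the bolt is pushed (beyond 12 mm) before the lid is shut (value of joint bolt above 0.012 m and value of joint lid above 0.1 rad).
It fails at once if the lid is slammed (faster than 4 rad/s) (velocity of joint lid below -4 rad/s).
It fails at once if the bolt is pinched or forced (over 35 N from the fingers) (contact force between the fingers and bolt above 35 N).
It fails at once if the box, lid or bolt is pushed with the arm or the gripper's body (over 8 N) and not the fingers (contact force between the arm and box above 8 N).
It fails at once if the brush or another bystander is lifted, carried or displaced by over 25 mm (distance of any of soap_mid, jug_mid, dustpan_mid, brush_mid, clip_mid, padlock_mid from where it was at the start of the episode above 0.025 m).
It also fails if it takes over 42 s, if anything falls off the work surface, if the arm or the gripper's body presses on something with over 40 N, if the wrist force passes 120 N, or if a joint passes its speed limit or range.

## Working session

There is one attempt and no reset: what is moved stays moved. The work goes in short steps, Python scripts to look and compute and a tool call to move; the robot and the scene stay as the last step left them, time stands still between calls to the robot, and variables do not carry over. Pictures are saved under pics/ and viewed, and the job is handed in when it is done.

Besides the shell and the picture viewer there is one more tool, called after ">>>" as a command line: name --argument value ..., lists and objects as JSON in quotes. move_arm: Moves the arm, as the interface text tells. Its arguments: {"type":"object","properties":{"targets":{"type":"array"}},"required":["targets"]}

```bash
mkdir -p pics; ls
cat > h.py <<'E'
import numpy as np, cv2
from station import observe,cams,bot
def snap(n,f):
    s=cams.snapshot(n); cv2.imwrite('pics/'+f+'.png',s['img'][:,:,::-1]); np.savez(f+'.npz',**s); return s
def pts(s):
    z=s['range_z']; v,u=np.indices(z.shape); K=s['K']
    c=np.stack([(u-K[0,2])/K[0,0]*z,(v-K[1,2])/K[1,1]*z,z],-1)
    return (c-s['t'])@s['R']
E
python3 - <<'E'
from h import *
o=observe(); print(o)
for n in('top','side'):
    s=snap(n,n+'0'); print(n,s['K'].tolist(),(-s['R'].T@s['t']).tolist())
E
```

```text
pics
{'t': 0.0, 'q': array([-8.64248497e+01,  1.79589557e+01,  8.58550248e+01,  1.36302239e-04,
        7.62597601e+01, -1.27998386e+01]), 'dq': array([-0.06426097,  0.01621311, -0.04462931, -0.03666286, -0.03090001,
        0.12452029]), 'joint_efforts': array([-1.09347482e-03, -4.12267041e+01, -2.59743369e+01, -2.38624161e-04,
        4.24848768e-03, -1.62805287e-05]), 'tcp_pos': array([ 0.14798034, -0.50341378,  0.20833278]), 'ee_rot': array([167.09731903,  89.9262593 ,  93.4722755 ]), 'force': array([0.51222778, 0.75452155, 0.12734615]), 'torque': array([0.0107243 , 0.0185192 , 0.04297774]), 'width': 0.08527357707956588}
top [[468.2887654340453, 0.0, 324.5643935257077], [0.0, 468.2887654340453, 197.6144156711278], [0.0, 0.0, 1.0]] [0.295140428711312, 0.018996930758504657, 1.4737048717011165]
side [[379.253578059551, 0.0, 323.9606651074214], [0.0, 379.253578059551, 196.7280271793796], [0.0, 0.0, 1.0]] [0.5133338501173188, -0.7007974852931489, 0.6682345766000793]
```

View pics/top0.png

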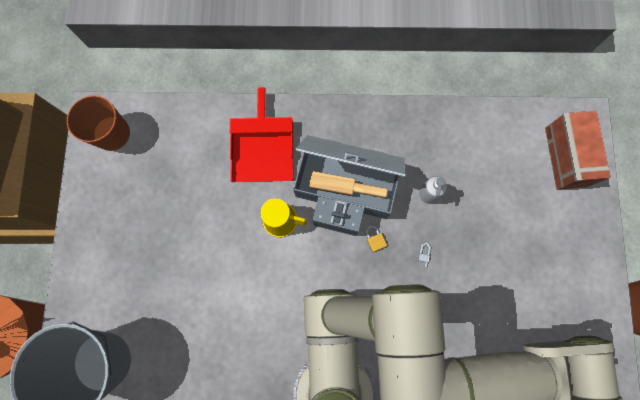

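View pics/side0.png

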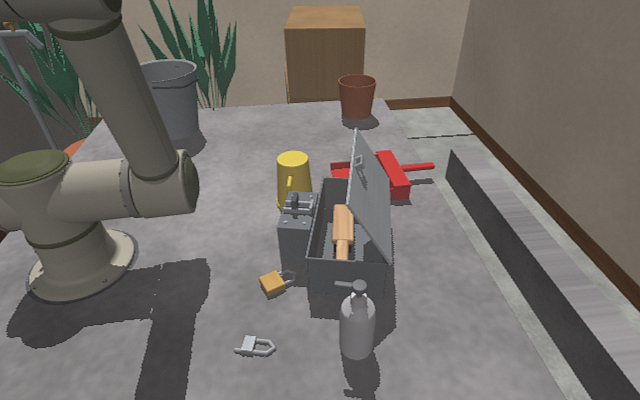

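The top view shows the box at about (350,185), with the lid raised along (350,150), the shelf and bolt at (340,212), the soap at (433,188), the jug at (278,217) and the padlock at (376,241). The side view shows the lid tilted up at about (370,190). Next I'll measure the geometry.

Run:
```python
from h import *
s=dict(np.load('top0.npz')); P=pts(s)
R=s['R'];print(R.round(3).tolist())
x0,x1,y0,y1=285,460,130,260
c=s['img'][y0:y1,x0:x1]; cv2.imwrite('pics/topz.png',cv2.resize(c,None,fx=4.5,fy=4.5,interpolation=cv2.INTER_CUBIC)[:,:,::-1])
for v in range(136,240,4):
    print(v,' '.join('%4d'%(1000*P[v,u,2]) for u in range(292,412,4)))
s=dict(np.load('side0.npz'))
c=s['img'][110:330,260:460]; cv2.imwrite('pics/sidez.png',cv2.resize(c,None,fx=2.7,fy=2.7,interpolation=cv2.INTER_CUBIC)[:,:,::-1])
```

```text
[[0.019, -1.0, -0.012], [-0.98, -0.016, -0.199], [0.198, 0.015, -0.98]]
136   32   -4    1    0  127  110   -2   -2    4   -1    0    1   -3    4    0    1   -1   -3   -1   -4    0   -3   -2    1    1    5    0   -2    2    4
140   31   -1   -1  172  171  155  145  140  126  117   -1   -1   -2   -1    2    5   -6    3   -1   -3    0   -5    1    4   -1    3    0    3    2   -1
144   32   -3  219  211  199  190  180  172  163  161  145  142  134  118    0    0    4    5   -6    0    1   -4    0    6   -8    2   -1    1   -5   -1
148   34  257  250  242  238  228  219  212  198  194  184  175  174  160  148  141  135  117    1  -10   -1    0    0    0   -2    5    1   -1   -9    1
152   33    1    7  111  254  259  252  244  238  222  217  217  203  194  247  176  171  163  151  146  132  125  117   -5   -5    1    0    2    4   -8
156   38   -2   -4   85    0   10    6    7  253  255  257  248  239  231  223  211  255  197  189  176  167  170  158  143  137  124  120   -2    1    2
160   25    0    1   59    3    2    3    5    7    2    6    0  254 1473  251  249  260  233  224  222 
[... 2275 characters left out ...]
 116  121  116  116  118   -3   -1    5    0   -1    0    2   -4    1   -1   -1    0
224   54   12 1473   63   -5    5   45   74   83  108  116  115  124  117  113  120  113  113    7    0    0   -1    1    0    4    0    1    4    3    5
228   22   -3    3   -1    0    1    1   -2   -3   22   50   69   87  110  118  115  114    2   -5   13   -3   13    2    1   -1   -4    1   -2    4    0
232    3   -3   -3    0    2    1    0    1   -1    0   -1   -3    0   24   43   63   84    2    4    0    0   -1    2   -6    4   -4   -1   -3    2    8
236   -4    0    2    0    2   -1   -4   -2   -5    0    0   -2   -5   -1   -5    0    8    0    1   13   -2   11   18   -2    1   -5  -11    1    0    4
```

View pics/topz.png

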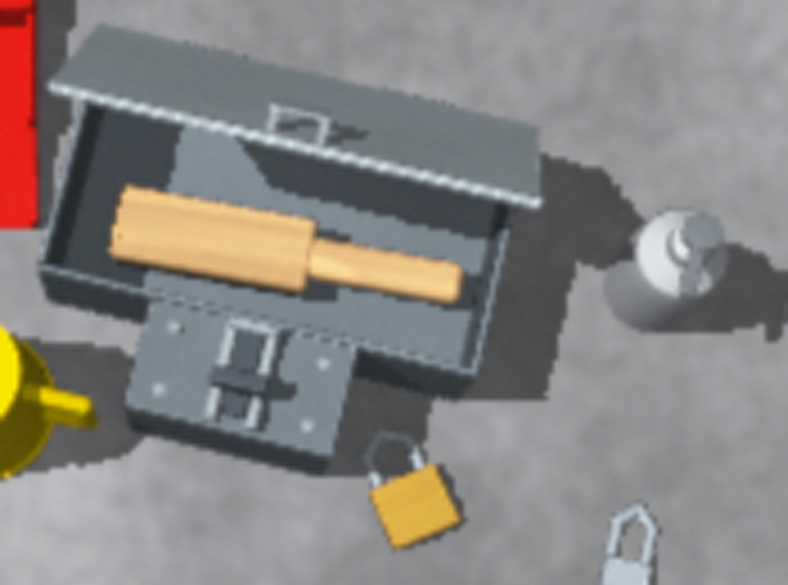

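View pics/sidez.png

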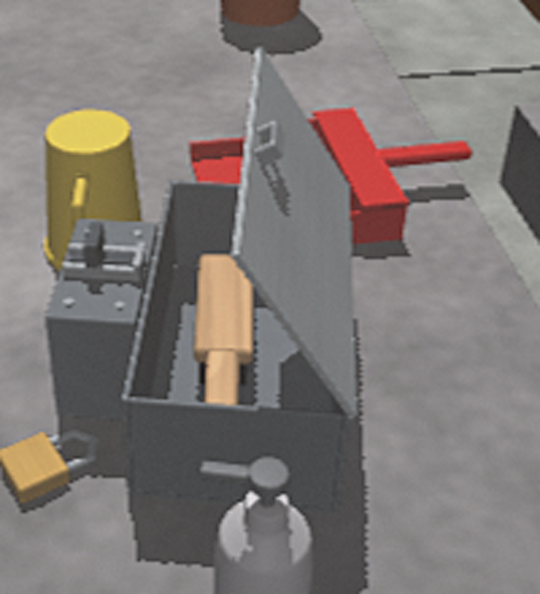

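```bash
cat >> h.py <<'E'
def ray(s,u,v,z):
    K=s['K'];C=-s['R'].T@s['t']; d=s['R'].T@np.linalg.inv(K)@np.array([u,v,1.]); return C+d*(z-C[2])/d[2]
E
python3 - <<'E'
from h import *
s=dict(np.load('top0.npz')); P=pts(s)
f=lambda a,b,z: ray(s,285+(a+.5)/4.5-.5,130+(b+.5)/4.5-.5,z)
rim=[f(42,267,.110),f(470,374,.110)]
sh=[f(152,302,.116),f(355,348,.116),f(325,460,.116),f(126,410,.116)]
lid=[f(50,88,.254),f(541,204,.254)]
for n,q in(('rim',rim),('sh',sh),('lid',lid)): print(n,np.round(q,4).tolist())
d=rim[0]-rim[1]; print('len',np.linalg.norm(d),'yaw',np.degrees(np.arctan2(-d[0],d[1])))
d=lid[0]-lid[1]; print('len',np.linalg.norm(d),'yaw',np.degrees(np.arctan2(-d[0],d[1])))
print('shelf c',np.mean(sh,0))
# lid plane
m=np.zeros(P.shape[:2],np.uint8)
cv2.fillPoly(m,[np.int32([[300,147],[307,139],[402,161],[402,170]])],1)
q=P[(m>0)&(s['range_z']>0)]; q=q[(q[:,2]>.12)&(q[:,2]<.25)]
c=np.median(q,0); 
for i in range(4):
    c=q.mean(0);n=np.linalg.svd(q-c)[2][2]; r=(q-c)@n; q=q[abs(r)<.008]
n*=np.sign(n[2]);print(len(q),'n',n,'theta',np.arccos(n[2]),'yaw',np.degrees(np.arctan2(-n[1],-n[0])),c)
# stud, shelf top mask in depth
S=P[195:235,305:370].reshape(-1,3); t=S[(S[:,2]>.137)&(S[:,2]<.16)]; print('stud',len(t),t.mean(0),t.min(0),t.max(0))
t=S[(S[:,2]>.106)&(S[:,2]<.16)]; print(cv2.minAreaRect((t[:,:2]*1000).astype(np.float32)))
# bystanders
hsv=cv2.cvtColor(s['img'],cv2.COLOR_RGB2HSV)
for n,(a,b,cc,dd) in dict(soap=(415,450,170,205),jug=(255,308,195,240),pad=(365,388,225,253),clip=(415,435,240,268)).items():
    Q=P[cc:dd,a:b].reshape(-1,3);Q=Q[(Q[:,2]>.012)&(Q[:,2]<.3)];print(n,np.percentile(Q,3,0).round(3),np.percentile(Q,97,0).round(3))
E
```

```text
rim [[0.5961, 0.132, 0.11], [0.529, -0.1508, 0.11]]
sh [[0.5724, 0.0583, 0.116], [0.5439, -0.0751, 0.116], [0.4699, -0.0559, 0.116], [0.5004, 0.0737, 0.116]]
lid [[0.6751, 0.1188, 0.254], [0.6076, -0.176, 0.254]]
len 0.2906933060556136 yaw -13.355105967287942
len 0.3023373633464033 yaw -12.889643848041505
shelf c [5.21677209e-01 2.46607074e-04 1.16000000e-01]
974 n [ 0.82514163 -0.19146678  0.53149014] theta 1.0104375519791595 yaw 166.93621370851258 [ 0.68086649 -0.037285    0.19674725]
stud 62 [0.5173588  0.0012757  0.14966215] [ 0.50762105 -0.01716442  0.13703812] [0.55926641 0.01742174 0.15750485]
((526.8756103515625, 1.9495620727539062), (175.3293914794922, 82.01856231689453), 77.52101135253906)
soap [ 0.58  -0.312  0.023] [ 0.633 -0.259  0.178]
jug [0.472 0.104 0.017] [0.585 0.217 0.15 ]
pad [ 0.43  -0.146  0.012] [ 0.499 -0.093  0.023]
clip [ 0.386 -0.285  0.012] [ 0.435 -0.254  0.017]
```

Run:
```python
from h import *
from scipy.spatial.transform import Rotation as Ro
o=observe(); R=Ro.from_euler('xyz',o['ee_rot'],degrees=True).as_matrix(); print(R.round(3), 'jaw yaw',np.degrees(np.arctan2(R[1,2],R[0,2])))
a=np.radians(-13.1);ex=np.array([np.cos(a),np.sin(a)]);ey=np.array([-np.sin(a),np.cos(a)])
C=np.array([.643,-.0285]);p0=o['tcp_pos']
def w(bx,by,z): return np.r_[C+bx*ex+by*ey,z]-p0
print('pre hi',w(.04,-.055,.31).round(3),'pre',w(.035,-.055,.26).round(3))
for th in np.arange(1.0,-.01,-.1): print(round(th,2),w(.085-.15*np.cos(th)+.006*np.sin(th)+.011,-.055,.11+.15*np.sin(th)+.006*np.cos(th)).round(3))
```

```text
[[-0.     0.959  0.282]
 [ 0.001  0.282 -0.959]
 [-1.     0.    -0.001]] jaw yaw -73.63015791028123
pre hi [0.522 0.412 0.102] pre [0.517 0.413 0.052]
1.0 [0.502 0.417 0.031]
0.9 [0.49  0.42  0.023]
0.8 [0.478 0.422 0.013]
0.7 [0.468 0.425 0.003]
0.6 [ 0.459  0.427 -0.009]
0.5 [ 0.451  0.429 -0.021]
0.4 [ 0.444  0.43  -0.034]
0.3 [ 0.438  0.432 -0.048]
0.2 [ 0.434  0.433 -0.063]
0.1 [ 0.431  0.433 -0.077]
0.0 [ 0.43   0.434 -0.092]
```

>>> move_arm --targets '[[0,[0,0,0.05],0],[0,[0.02,0.02,0.1],-0.05],[0,[0.05,0.04,0.11],-0.1],[0,[0.08,0.065,0.11],-0.15],[0,[0.115,0.09,0.11],-0.2],[0,[0.15,0.115,0.11],-0.25],[0,[0.185,0.14,0.11],-0.3],[0,[0.22,0.17,0.11],-0.35],[0,[0.255,0.2,0.11],-0.4],[0,[0.29,0.23,0.11],-0.45],[0,[0.325,0.26,0.11],-0.5],[0,[0.36,0.285,0.11],-0.515],[0,[0.395,0.31,0.11],-0.515],[0,[0.43,0.34,0.11],-0.515],[0,[0.46,0.365,0.11],-0.515],[0,[0.49,0.385,0.11],-0.515],[0,[0.51,0.4,0.11],-0.515],[0,[0.522,0.412,0.105],-0.515],[0,[0.522,0.412,0.102],-0.515],[0,[0.522,0.412,0.102],-0.515]]'

```text
t: 2.1
tcp_pos: [0.6696, -0.0919, 0.3099]
ee_rot: [-87.7, 89.9, 169.2]
force: [0.8, -0.5, 0.3]
width: -0.0002
```

Run:
```python
from h import *
o=observe();print(o['t'],o['tcp_pos'],o['force'],o['q'].round(1),o['ee_rot'],o['width'])
s=snap('side','side1');cv2.imwrite('pics/s1z.png',cv2.resize(s['img'][60:330,220:500],None,fx=2,fy=2)[:,:,::-1])
s=snap('top','top1')
```

```text
2.1 [ 0.66961635 -0.09192557  0.30987826] [ 0.7992378  -0.53774476  0.33706923] [-17.7  37.8  41.   -0.  101.4  85.4] [-87.66306923  89.89086411 169.2134611 ] -0.0002462553960498025
```

View pics/s1z.png

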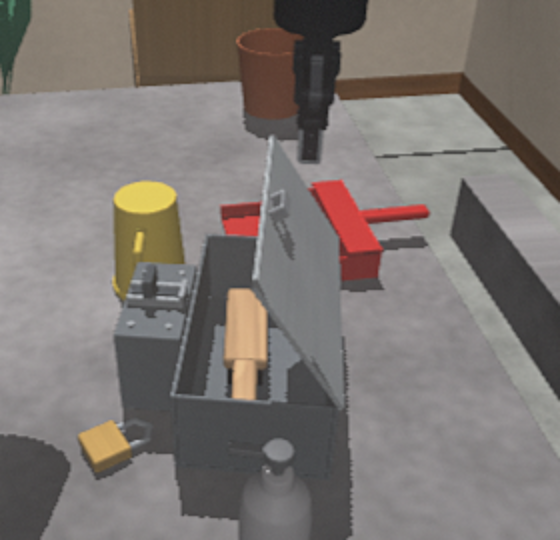

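The shut fingertips, at about (310,155) in the crop, stand behind and above the raised lid, clear of the keeper. I'll start the closing arc.

>>> move_arm --targets '[[0,[-0.003,0.001,-0.025],0],[0,[-0.005,0.001,-0.05],0],[0,[-0.012,0.003,-0.06],0],[0,[-0.02,0.005,-0.071],0],[0,[-0.026,0.0065,-0.075],0],[0,[-0.032,0.008,-0.079],0],[0,[-0.038,0.009,-0.084],0],[0,[-0.044,0.01,-0.089],0],[0,[-0.049,0.0115,-0.094],0],[0,[-0.054,0.013,-0.099],0]]'

```text
t: 3.2
tcp_pos: [0.6156, -0.0793, 0.2123]
ee_rot: [74.4, 89.9, -28.7]
force: [1.5, -1.7, 1.6]
width: 0.0003
```

Run:
```python
from h import *
o=observe();print(o['t'],o['tcp_pos'],o['force'],o['q'].round(1))
s=snap('side','side2');cv2.imwrite('pics/s2z.png',cv2.resize(s['img'][60:330,220:500],None,fx=2,fy=2)[:,:,::-1])
```

```text
3.2 [ 0.6155852  -0.07929186  0.21233154] [ 1.46759697 -1.6651734   1.64762638] [-18.1  30.1  67.4  -0.   82.4  85. ]
```

View pics/s2z.png

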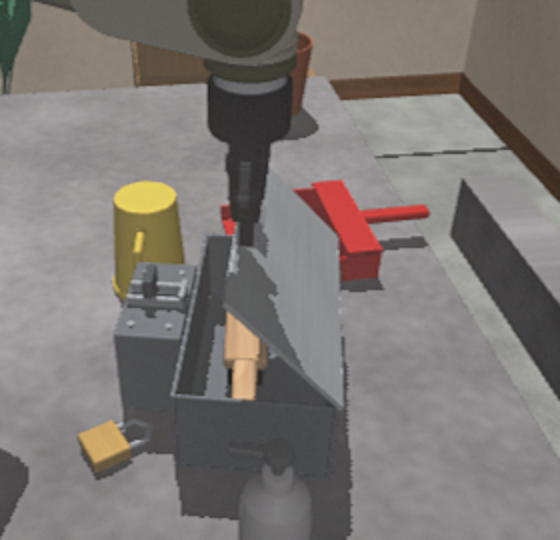

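```bash
cat >> h.py <<'E'
a=np.radians(-13.1);ex=np.array([np.cos(a),np.sin(a)]);ey=np.array([-np.sin(a),np.cos(a)]);C0=np.array([.643,-.0285])
def box(P):
    d=P[...,:2]-C0; return np.stack([d@ex,d@ey,P[...,2]],-1)
E
python3 - <<'E'
from h import *
print('tcp box',box(observe()['tcp_pos']))
for n in('side2',):
    s=dict(np.load(n+'.npz'));B=box(pts(s)); 
    for lo,hi in((-.14,-.1),(.05,.14)):
        q=B[(abs(B[...,1]-(lo+hi)/2)<(hi-lo)/2)&(B[...,2]>.125)&(B[...,0]>-.08)&(B[...,0]<.1)&(B[...,2]<.3)]
        th=np.arctan2(q[:,2]-.11,.085-q[:,0]); r=np.hypot(q[:,2]-.11,.085-q[:,0]);print(len(q),np.percentile(th[r>.06],[10,50,90]),r.max(), q[:,0].min(),q[:,2].max())
E
```

```text
tcp box [-0.01603035 -0.05540482  0.21129846]
766 [0.85360759 0.87031291 0.90527788] 0.22016280073693448 -0.03036920006730256 0.29996804978893726
696 [0.86388172 0.88148701 0.91023987] 0.13877717744269596 -0.0050468916513875485 0.21559669636349799
```

Run:
```python
from h import *
print(observe()['t'])
for n in('side0','side2','top0'):
    s=dict(np.load(n+'.npz'));B=box(pts(s)); 
    for lo,hi in((-.145,-.1),(-.1,-.07),(.03,.14)):
        q=B[(abs(B[...,1]-(lo+hi)/2)<(hi-lo)/2)&(B[...,2]>.125)&(B[...,0]>-.06)&(B[...,0]<.1)&(B[...,2]<.26)]
        if len(q)<50: continue
        for i in range(6):
            p=np.polyfit(q[:,2],q[:,0],1); r=q[:,0]-np.polyval(p,q[:,2]); q=q[abs(r)<max(.008,1.5*np.std(r))]
        print(n,lo,len(q),'theta',np.arctan2(1,-p[0]),'x at z=.116-ish',np.polyval(p,.11),'std',r.std(),q.min(0),q.max(0))
```

```text
3.25
side0 -0.145 667 theta 1.0038056633510661 x at z=.116-ish 0.09337292159942864 std 0.0009177393776766392 [-0.00422047 -0.14498112  0.12500397] [ 0.08360712 -0.10001026  0.25737022]
side0 -0.1 389 theta 1.0041097722998376 x at z=.116-ish 0.09333638759555242 std 0.000989574249917518 [-0.00443063 -0.09998271  0.12515702] [ 0.0841993  -0.07001705  0.25757108]
side0 0.03 820 theta 1.0040945320066412 x at z=.116-ish 0.09327866240519746 std 0.0009328141835449793 [-0.00424661  0.03004053  0.12566526] [0.0839141  0.13984432 0.25789235]
side2 -0.145 862 theta 0.8117035002739122 x at z=.116-ish 0.09439351179709816 std 0.0010219447857206885 [-0.0303692  -0.14493785  0.12507203] [ 0.07959126 -0.10004164  0.23850122]
side2 -0.1 512 theta 0.8125014061977659 x at z=.116-ish 0.09426254956478171 std 0.0009855889698710681 [-0.03001069 -0.09991176  0.12521001] [ 0.08006028 -0.0700082   0.23797502]
side2 0.03 863 theta 0.8149653010352877 x at z=.116-ish 0.09395922653837614 std 0.0007944619962276038 [-0.00504689  0.03031721  0.12506525] [0.0805189  0.13997509 0.2155967 ]
top0 -0.145 266 theta 0.9980737569385894 x at z=.116-ish 0.09462633614282587 std 0.001397868178000768 [-0.00486345 -0.14494311  0.1254842 ] [ 0.08445589 -0.10017792  0.25937789]
top0 -0.1 177 theta 0.9982585743022813 x at z=.116-ish 0.09439996793962042 std 0.0014302867542287825 [-0.00399074 -0.09997222  0.12573745] [ 0.08347177 -0.07023838  0.25947619]
top0 0.03 631 theta 0.9989288733607231 x at z=.116-ish 0.0943056310399453 std 0.0014985082307849575 [-0.00439283  0.03004539  0.12530045] [0.08514801 0.13972377 0.25987264]
```

Run:
```python
from h import *
for n,tc in(('side1',[.66961,-.09192,.30988]),('side2',[.61558,-.07929,.21233])):
    s=dict(np.load(n+'.npz'));B=box(pts(s)); t=box(np.array(tc)); print(n,'tcp',t.round(4))
    g=s['img'].max(2)
    for v in range(130,200,2) :
        m=(abs(B[v,:,1]-t[1])<.035)&(B[v,:,2]>.15)&(abs(B[v,:,0]-t[0])<.05)
        us=np.where(m)[0]
        if len(us): print(v,us.min(),us.max(),'z',B[v,us,2].mean().round(4),'x',B[v,us,0].min().round(4),B[v,us,0].max().round(4),'y',B[v,us,1].min().round(4),B[v,us,1].max().round(4))
```

```text
side1 tcp [ 0.0403 -0.0557  0.3099]
130 369 380 z 0.3579 x 0.0308 0.0502 y -0.0712 -0.0618
132 368 380 z 0.3537 x 0.0292 0.0506 y -0.0715 -0.0612
134 368 380 z 0.3496 x 0.0294 0.0509 y -0.0703 -0.061
136 368 379 z 0.3454 x 0.0297 0.0495 y -0.0699 -0.0601
138 368 379 z 0.3417 x 0.0299 0.0497 y -0.0697 -0.0608
140 368 379 z 0.3354 x 0.0301 0.05 y -0.0639 -0.0614
164 351 359 z 0.2567 x -0.0011 0.0152 y -0.022 -0.0212
166 350 361 z 0.2535 x -0.0027 0.0195 y -0.0301 -0.0208
168 349 363 z 0.2513 x -0.0044 0.0238 y -0.0364 -0.0214
170 349 356 z 0.2511 x -0.0038 0.0096 y -0.046 -0.0211
172 349 357 z 0.2498 x -0.0034 0.0119 y -0.0507 -0.0234
174 349 359 z 0.2463 x -0.003 0.0162 y -0.059 -0.0216
176 349 359 z 0.2458 x -0.0023 0.0165 y -0.067 -0.0261
178 348 361 z 0.2428 x -0.0041 0.0208 y -0.0738 -0.0227
180 348 362 z 0.2403 x -0.0035 0.0231 y -0.0793 -0.0254
182 348 364 z 0.2379 x -0.0031 0.0275 y -0.0877 -0.0223
184 351 365 z 0.232 x 0.0028 0.0299 y -0.0854 -0.0241
186 352 366 z 0.2289 x 0.0051 0.0322 y -0.0896 -0.0263
188 353 368 z 0.2236 x 0.0071 0.0367 y -0.0903 -0.0236
190 355 369 z 0.21
[... 1553 characters left out ...]
1 -0.0046 y -0.0702 -0.0611
176 337 348 z 0.2557 x -0.0262 -0.0045 y -0.0711 -0.0619
178 336 348 z 0.2497 x -0.0297 -0.0045 y -0.071 -0.0443
180 336 348 z 0.2448 x -0.0289 -0.0045 y -0.071 -0.0528
182 336 350 z 0.2349 x -0.0283 -0.0019 y -0.0691 -0.0218
184 335 352 z 0.2237 x -0.0299 0.0025 y -0.0669 -0.023
186 335 354 z 0.2214 x -0.0289 0.0069 y -0.0752 -0.0214
188 335 357 z 0.2181 x -0.0285 0.0135 y -0.0817 -0.0216
190 334 358 z 0.2175 x -0.0299 0.0158 y -0.0871 -0.0218
192 338 360 z 0.2109 x -0.0217 0.0203 y -0.0889 -0.0215
194 340 362 z 0.2065 x -0.0177 0.0248 y -0.0892 -0.0223
196 342 364 z 0.2021 x -0.0137 0.0293 y -0.0895 -0.0241
198 344 366 z 0.1975 x -0.0098 0.0339 y -0.0886 -0.0242
```

Run:
```python
from h import *
p0=np.array([.616,-.0785,.211])
print(observe()['tcp_pos'])
def w(bx,by,z): return np.r_[C0+bx*ex+by*ey,z]-p0
print(w(.003,-.055,.24-.0235).round(4))
for th in np.arange(.8,-.01,-.05): print(round(th,2),w(.085-.145*np.cos(th)+.006*np.sin(th)+.011,-.055,.11+.145*np.sin(th)+.006*np.cos(th)-.0235).round(3).tolist())
```

```text
[ 0.61482925 -0.07882967  0.21129846]
[ 0.0175 -0.0042  0.0055]
0.8 [0.014, -0.003, -0.016]
0.75 [0.009, -0.002, -0.021]
0.7 [0.004, -0.001, -0.026]
0.65 [-0.001, 0.0, -0.032]
0.6 [-0.005, 0.001, -0.038]
0.55 [-0.009, 0.002, -0.044]
0.5 [-0.013, 0.003, -0.05]
0.45 [-0.017, 0.004, -0.056]
0.4 [-0.02, 0.004, -0.063]
0.35 [-0.023, 0.005, -0.069]
0.3 [-0.025, 0.006, -0.076]
0.25 [-0.027, 0.006, -0.083]
0.2 [-0.029, 0.007, -0.09]
0.15 [-0.031, 0.007, -0.097]
0.1 [-0.032, 0.007, -0.104]
0.05 [-0.033, 0.007, -0.111]
-0.0 [-0.033, 0.008, -0.119]
```

The visible fingertip sits about 23 mm higher than the reported TCP, so contact is almost at the lid's edge. I'll re-seat the tip nearer the hinge and continue.

>>> move_arm --targets '[[0,[0.006,-0.001,0.012],0],[0,[0.018,-0.004,0.012],0],[0,[0.018,-0.004,0.0],0],[0,[0.014,-0.003,-0.012],0],[0,[0.011,-0.003,-0.019],0],[0,[0.007,-0.002,-0.024],0],[0,[0.003,-0.001,-0.028],0],[0,[-0.001,0,-0.032],0],[0,[-0.005,0.001,-0.038],0],[0,[-0.009,0.002,-0.044],0],[0,[-0.013,0.003,-0.05],0],[0,[-0.017,0.004,-0.056],0],[0,[-0.02,0.004,-0.063],0],[0,[-0.023,0.005,-0.069],0],[0,[-0.025,0.006,-0.076],0],[0,[-0.025,0.006,-0.076],0]]'

```text
t: 4.85
tcp_pos: [0.5903, -0.0725, 0.1347]
ee_rot: [-95.5, 89.9, 161.3]
force: [-0.3, -0.0, 0.1]
width: 0.0002
```

```bash
cat >> h.py <<'E'
def lid(s):
    B=box(pts(s))
    for lo,hi in((-.145,-.1),(.03,.14)):
        q=B[(abs(B[...,1]-(lo+hi)/2)<(hi-lo)/2)&(B[...,2]>.1)&(B[...,0]>-.085)&(B[...,0]<.08)&(B[...,2]<.26)]
        if len(q)<50: continue
        for i in range(6):
            p=np.polyfit(q[:,0],q[:,2],1); r=q[:,2]-np.polyval(p,q[:,0]); q=q[abs(r)<max(.008,1.5*np.std(r))]
        print('lid',lo,len(q),'theta',np.arctan(-p[0]),'z at hinge',np.polyval(p,.085),q.min(0),q.max(0))
E
python3 - <<'E'
from h import *
o=observe();print(o['t'],o['tcp_pos'],o['force'])
s=snap('side','side3');cv2.imwrite('pics/s3z.png',cv2.resize(s['img'][60:330,220:500],None,fx=2,fy=2)[:,:,::-1]); lid(s)
E
```

```text
4.85 [ 0.59026655 -0.07246291  0.13468171] [-0.26839211 -0.04871725  0.11968611]
lid -0.145 1195 theta 0.28754352787471976 z at hinge 0.11669632386944771 [-0.07708477 -0.14491852  0.11711258] [ 0.0799129  -0.1000027   0.16548327]
lid 0.03 1180 theta 0.2867866698565755 z at hinge 0.11660844908219553 [-0.07688102  0.03017622  0.11666578] [0.07991248 0.13992717 0.16384843]
```

View pics/s3z.png

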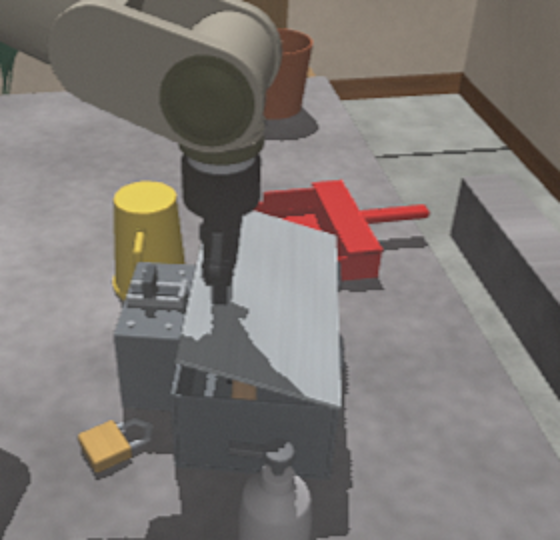

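The fingertip is well on the lid's face and the lid is at 0.29 rad. I'll finish the closing.

>>> move_arm --targets '[[0,[-0.002,0,-0.007],0],[0,[-0.004,0.001,-0.014],0],[0,[-0.006,0.001,-0.021],0],[0,[-0.007,0.001,-0.028],0],[0,[-0.008,0.002,-0.034],0],[0,[-0.008,0.002,-0.038],0],[0,[-0.008,0.002,-0.041],0],[0,[-0.008,0.002,-0.041],0]]'

```text
t: 5.7
tcp_pos: [0.5829, -0.0706, 0.0944]
ee_rot: [-97.8, 90.0, 159.1]
force: [0.1, 0.1, -0.1]
width: 0.0001
```

Run:
```python
from h import *
o=observe();print(o['t'],o['tcp_pos'],o['force'])
s=snap('side','side4'); lid(s); lid(snap('top','top4'))
```

```text
5.7 [ 0.58286463 -0.0706474   0.09443978] [ 0.051976    0.05926212 -0.11746279]
lid -0.145 1235 theta 0.0015798776428403414 z at hinge 0.11616521010166692 [-0.08423149 -0.14495635  0.11299016] [ 0.07998697 -0.10004448  0.11940068]
lid 0.03 1220 theta 0.001470984685583284 z at hinge 0.11608321808368596 [-0.08189247  0.03000448  0.11321834] [0.07875405 0.13993937 0.11977323]
lid -0.145 190 theta -0.0016599645203507726 z at hinge 0.11644505734878623 [-0.08411551 -0.14496978  0.10843377] [ 0.07988274 -0.10126457  0.12340949]
lid 0.03 1932 theta 0.0030277759758793733 z at hinge 0.11591880248053704 [-0.08497661  0.03013492  0.10813181] [0.07987495 0.13999871 0.12369712]
```

The lid is shut: both views read under 0.005 rad. Next I'll measure the stud.

Run:
```python
from h import *
for n in('top0','side0','side4','side3'):
    s=dict(np.load(n+'.npz'));B=box(pts(s))
    q=B[(B[...,2]>.138)&(B[...,2]<.158)&(B[...,0]>-.16)&(B[...,0]<-.09)&(abs(B[...,1])<.03)]
    if len(q): print(n,len(q),np.percentile(q,[2,50,98],axis=0).round(4).tolist())
s=dict(np.load('side4.npz'));cv2.imwrite('pics/s4z.png',cv2.resize(s['img'][60:330,200:480],None,fx=2,fy=2)[:,:,::-1])
```

```text
top0 60 [[-0.1361, -0.0168, 0.1407], [-0.1303, 0.0006, 0.1505], [-0.1241, 0.017, 0.156]]
side0 81 [[-0.1358, -0.0225, 0.1391], [-0.1283, -0.0089, 0.1504], [-0.124, 0.0128, 0.1527]]
side4 82 [[-0.1352, -0.0217, 0.1389], [-0.129, -0.0094, 0.15], [-0.1238, 0.0126, 0.1525]]
side3 84 [[-0.1355, -0.0216, 0.1384], [-0.1286, -0.0091, 0.1502], [-0.1239, 0.0136, 0.1529]]
```

View pics/s4z.png

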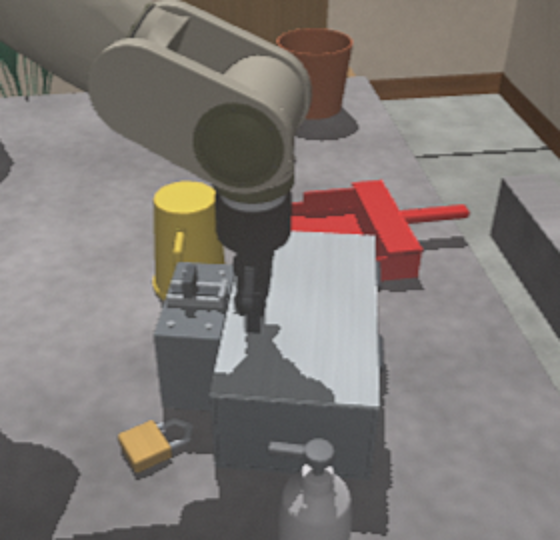

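The closed lid lies flat. The stud is at about (188,280) in the crop, still drawn back, with its rear face at box x -136 mm. I'll lift, go round behind the stud, and lower.

>>> move_arm --targets '[[0,[0,0,0.03],0],[0,[0,0,0.07],0],[0,[-0.015,0.012,0.1],0],[0,[-0.04,0.032,0.1],0],[0,[-0.07,0.055,0.1],0],[0,[-0.09,0.07,0.1],0],[0,[-0.101,0.078,0.09],0],[0,[-0.101,0.078,0.06],0],[0,[-0.101,0.078,0.035],0],[0,[-0.101,0.078,0.02],0],[0,[-0.101,0.078,0.017],0],[0,[-0.101,0.078,0.017],0]]'

```text
t: 7.0
tcp_pos: [0.4822, 0.0072, 0.1122]
ee_rot: [94.4, 90.0, -8.7]
force: [0.7, -0.4, 0.7]
width: -0.0004
```

Run:
```python
from h import *
o=observe();print(o['t'],o['tcp_pos'],box(o['tcp_pos']),o['force'])
s=snap('side','side5');cv2.imwrite('pics/s5z.png',cv2.resize(s['img'][100:300,220:420],None,fx=2.9,fy=2.9)[:,:,::-1]);lid(s)
B=box(pts(s));t=box(o['tcp_pos'])
for v in range(150,215,3):
    m=(abs(B[v,:,1]-t[1])<.03)&(B[v,:,2]>.122)&(abs(B[v,:,0]-t[0]-.015)<.05)
    us=np.where(m)[0]
    if len(us): print(v,us.min(),us.max(),'z',B[v,us,2].min().round(4),B[v,us,2].max().round(4),'x',B[v,us,0].min().round(4),B[v,us,0].max().round(4),'y',B[v,us,1].min().round(4),B[v,us,1].max().round(4))
```

```text
7.0 [0.4821694  0.00724202 0.11219687] [-0.16474611 -0.0016406   0.11219687] [ 0.6573173  -0.42741172  0.68007706]
lid -0.145 1232 theta 0.0007387411547151016 z at hinge 0.11624537846347585 [-0.08434511 -0.14495076  0.11352292] [ 0.07990906 -0.10000027  0.11924269]
lid 0.03 1676 theta 0.0014539051974077016 z at hinge 0.11605941484538208 [-0.08377896  0.03000336  0.1129009 ] [0.0799463  0.13994959 0.11936878]
150 256 291 z 0.2737 0.2874 x -0.1986 -0.1275 y -0.0315 -0.0063
153 257 291 z 0.2672 0.2801 x -0.1964 -0.1277 y -0.0313 -0.0075
156 258 289 z 0.2634 0.2726 x -0.1942 -0.131 y -0.03 -0.0137
159 261 286 z 0.2365 0.2663 x -0.1866 -0.1387 y -0.0315 0.0177
162 277 286 z 0.2296 0.2575 x -0.1545 -0.1454 y -0.03 0.0163
165 265 285 z 0.2275 0.251 x -0.1834 -0.1453 y -0.0313 0.0071
168 265 285 z 0.2171 0.2387 x -0.1831 -0.145 y -0.0236 0.0111
171 266 285 z 0.2125 0.2337 x -0.1823 -0.1459 y -0.0275 0.006
174 267 285 z 0.2067 0.2274 x -0.1814 -0.1471 y -0.0294 0.0027
177 268 285 z 0.1867 0.2201 x -0.1796 -0.1477 y -0.0307 0.0204
180 278 284 z 0.1843 0.2046 x -0.1585 -0.1486 y -0.0188 0.0116
183 278 284 z 0.1803 0.1971 x -0.1646 -0.152 y -0.019 0.0055
186 280 282 z 0.1843 0.188 x -0.1557 -0.1527 y -0.0177 -0.012
189 280 283 z 0.1684 0.1892 x -0.1539 -0.1515 y -0.0305 -0.0014
192 273 297 z 0.1498 0.181 x -0.1756 -0.1252 y -0.031 0.0145
195 274 297 z 0.1475 0.163 x -0.1747 -0.1243 y -0.0174 0.0069
198 274 297 z 0.1419 0.1548 x -0.1752 -0.1238 y -0.018 0.0023
201 275 308 z 0.1255 0.1514 x -0.1731 -0.1006 y -0.0213 0.0149
204 286 307 z 0.1265 0.1424 x -0.1494 -0.1004 y -0.0211 0.0009
207 283 306 z 0.1243 0.1336 x -0.1542 -0.1014 y -0.021 -0.0075
210 283 306 z 0.1221 0.1261 x -0.1535 -0.1003 y -0.0208 -0.0168
```

View pics/s5z.png

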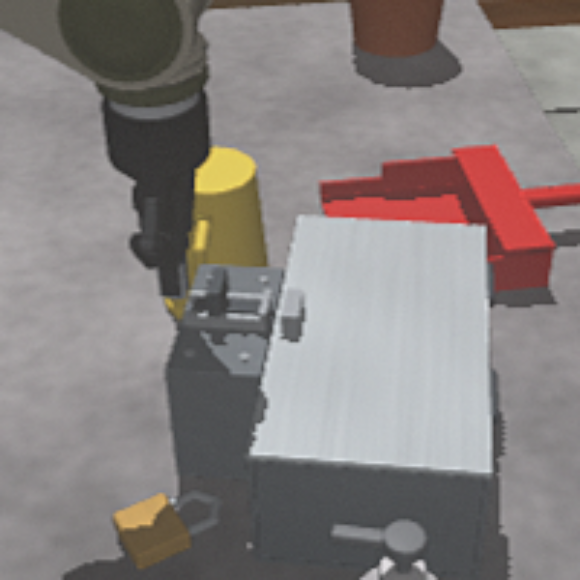

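The fingertip is 18 mm behind the stud and about 8 mm above the bar's top. I'll push slowly along box +x.

>>> move_arm --targets '[[0,[0.006,-0.001,-0.002],0],[0,[0.012,-0.003,-0.002],0],[0,[0.016,-0.004,-0.002],0],[0,[0.019,-0.004,-0.002],0],[0,[0.022,-0.005,-0.002],0],[0,[0.025,-0.006,-0.002],0],[0,[0.028,-0.006,-0.002],0],[0,[0.031,-0.007,-0.002],0],[0,[0.034,-0.008,-0.002],0]]'

```text
t: 7.95
tcp_pos: [0.5161, -0.0005, 0.1098]
ee_rot: [-141.7, 90.0, 115.2]
force: [-1.9, 2.0, 0.7]
width: 0.0003
```

```bash
cat >> h.py <<'E'
def stud(s):
    B=box(pts(s)); q=B[(B[...,2]>.138)&(B[...,2]<.1545)&(B[...,0]>-.14)&(B[...,0]<-.08)&(abs(B[...,1])<.03)]
    print('stud',len(q),np.percentile(q,[2,50,98],axis=0).round(4).tolist())
E
python3 - <<'E'
from h import *
o=observe();print(o['t'],o['tcp_pos'],box(o['tcp_pos']),o['force'])
s=snap('side','side6');cv2.imwrite('pics/s6z.png',cv2.resize(s['img'][100:300,220:420],None,fx=2.9,fy=2.9)[:,:,::-1]);lid(s);stud(s)
E
```

```text
7.95 [ 5.16134347e-01 -4.97822380e-04  1.09787296e-01] [-0.12991083 -0.00148082  0.1097873 ] [-1.85345704  1.98553391  0.6531548 ]
lid -0.145 1236 theta 0.0012543372614819233 z at hinge 0.11620034941862219 [-0.08428925 -0.144978    0.11360402] [ 0.07997169 -0.1000118   0.11913321]
lid 0.03 1682 theta 0.002202643820239458 z at hinge 0.11604956186745065 [-0.08412607  0.0300308   0.11313368] [0.07867357 0.13976366 0.11938929]
stud 127 [[-0.1368, -0.0214, 0.1384], [-0.1159, -0.0137, 0.15], [-0.1069, 0.0099, 0.1541]]
```

View pics/s6z.png

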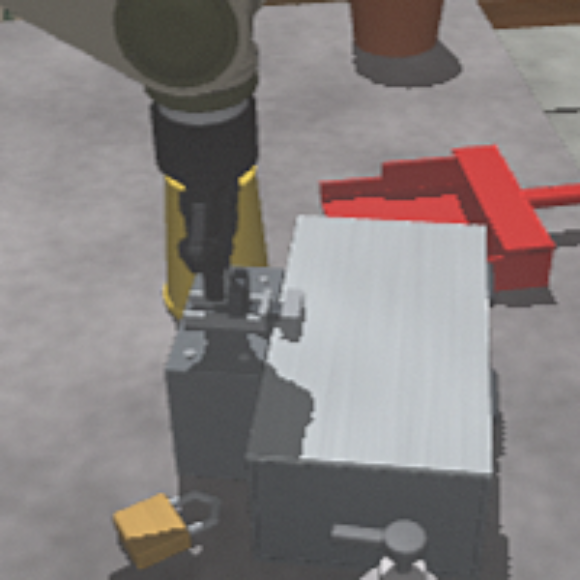

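The stud is moving as planned: 17 mm so far, about 2.5 N of push, lid still flat.

>>> move_arm --targets '[[0,[0.002,-0.0005,0],0],[0,[0.004,-0.001,0],0],[0,[0.006,-0.0015,0],0],[0,[0.008,-0.002,0],0],[0,[0.009,-0.002,0],0]]'

```text
t: 8.5
tcp_pos: [0.5247, -0.0028, 0.1098]
ee_rot: [-75.0, 89.9, -178.1]
force: [-7.2, 0.9, 3.4]
width: -0.0001
```

Run:
```python
from h import *
o=observe();print(o['t'],box(o['tcp_pos']),o['force'])
s=snap('side','side7');stud(s)
```

```text
8.5 [-0.12107226 -0.00176196  0.10981613] [-7.21768886  0.86317242  3.40923394]
stud 132 [[-0.1308, -0.0216, 0.1389], [-0.1071, -0.0134, 0.1496], [-0.0981, 0.0118, 0.1537]]
```

>>> move_arm --targets '[[0,[0.0005,0,0],0],[0,[0.001,0,0],0],[0,[0.001,0,0],0]]'

```text
t: 8.85
tcp_pos: [0.5246, -0.0028, 0.1098]
ee_rot: [-75.2, 89.8, -178.3]
force: [-10.4, 1.1, 3.4]
width: -0.0001
```

Run:
```python
from h import *
o=observe();print(o['t'],box(o['tcp_pos']),o['force'])
s=snap('side','side8');stud(s);lid(s);cv2.imwrite('pics/s8z.png',cv2.resize(s['img'][170:230,260:340],None,fx=7,fy=7,interpolation=cv2.INTER_CUBIC)[:,:,::-1])
```

```text
8.85 [-0.12110418 -0.00176006  0.10983907] [-10.41105239   1.13865023   3.35086035]
stud 127 [[-0.1311, -0.0214, 0.1391], [-0.1066, -0.0128, 0.1493], [-0.0983, 0.0125, 0.1535]]
lid -0.145 1233 theta 0.0007866120297685881 z at hinge 0.11629574089945689 [-0.08412061 -0.14499722  0.11373473] [ 0.07996911 -0.10003689  0.11919317]
lid 0.03 1682 theta 0.0013092090292215128 z at hinge 0.11611752884625443 [-0.08432377  0.03000687  0.1127515 ] [0.07872055 0.13992644 0.11934988]
```

View pics/s8z.png

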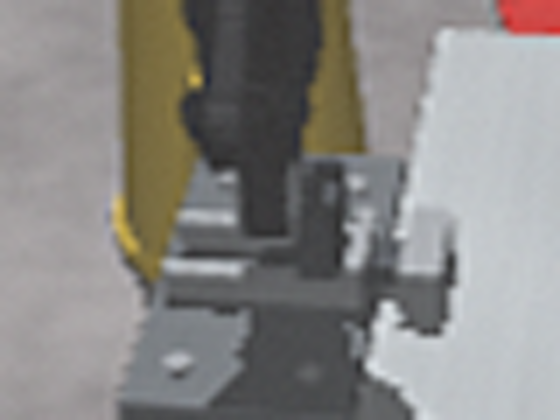

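>>> move_arm --targets '[[0,[0.001,0,0],0],[0,[0.002,0,0],0],[0,[0.002,0,0],0],[0,[0.002,0,0],0]]'

```text
t: 9.3
tcp_pos: [0.5247, -0.0028, 0.1098]
ee_rot: [-76.0, 89.5, -179.1]
force: [-21.8, -0.6, 11.7]
width: 0.0003
```

Run:
```python
from h import *
o=observe();print(o['t'],box(o['tcp_pos']),o['force'])
s=snap('side','side9');stud(s)
```

```text
9.3 [-0.12105954 -0.00174009  0.10984618] [-21.79328632  -0.63231938  11.7387464 ]
stud 129 [[-0.1309, -0.0219, 0.1386], [-0.1074, -0.0131, 0.1502], [-0.098, 0.01, 0.1543]]
```

A hard stop at 22 N. I'll back off, lift clear, and check the bolt from above.

>>> move_arm --targets '[[0,[-0.004,0,0],0],[0,[-0.015,0.003,0],0],[0,[-0.03,0.006,0],0],[0,[-0.035,0.007,0.03],0],[0,[-0.045,0.01,0.07],0],[0,[-0.06,0.0,0.11],0],[0,[-0.09,-0.03,0.13],0],[0,[-0.12,-0.06,0.13],0],[0,[-0.14,-0.1,0.13],0],[0,[-0.15,-0.14,0.13],0],[0,[-0.15,-0.18,0.13],0],[0,[-0.15,-0.22,0.13],0],[0,[-0.15,-0.26,0.13],0],[0,[-0.15,-0.26,0.13],0]]'

```text
t: 10.75
tcp_pos: [0.3777, -0.2669, 0.2397]
ee_rot: [24.9, 89.9, -78.5]
force: [-0.2, -0.2, -0.3]
width: 0.0001
```

Run:
```python
from h import *
o=observe();print(o['t'],o['tcp_pos'],o['force'])
s=snap('side','side10');lid(s);stud(s);cv2.imwrite('pics/s10z.png',cv2.resize(s['img'][170:230,260:340],None,fx=7,fy=7,interpolation=cv2.INTER_CUBIC)[:,:,::-1])
s=snap('top','top10');lid(s);stud(s)
c=s['img'][130:260,285:460]; cv2.imwrite('pics/t10z.png',cv2.resize(c,None,fx=4.5,fy=4.5,interpolation=cv2.INTER_CUBIC)[:,:,::-1])
```

```text
10.75 [ 0.3777059  -0.26691066  0.23969494] [-0.15862904 -0.23432195 -0.28778449]
lid -0.145 1237 theta 0.0012756572893639268 z at hinge 0.11620128517047491 [-0.08439725 -0.14499227  0.11330777] [ 0.07990086 -0.10001226  0.11936259]
lid 0.03 1681 theta 0.0014166891490696332 z at hinge 0.11608613707448466 [-0.08488193  0.03002508  0.11278248] [0.07997493 0.13988783 0.11970457]
stud 80 [[-0.109, -0.0221, 0.1387], [-0.103, -0.0117, 0.1503], [-0.0981, 0.0123, 0.1528]]
lid -0.145 812 theta -0.0004436089138523631 z at hinge 0.11603898186639328 [-0.08408423 -0.14498699  0.10861586] [ 0.07999662 -0.10006584  0.12356924]
lid 0.03 1936 theta 0.0023445620759432054 z at hinge 0.11584732286766099 [-0.08455526  0.03005165  0.10837744] [0.07993428 0.13998282 0.12376017]
stud 52 [[-0.1099, -0.0169, 0.139], [-0.1048, 0.0008, 0.1505], [-0.0985, 0.0172, 0.1538]]
```

View pics/s10z.png

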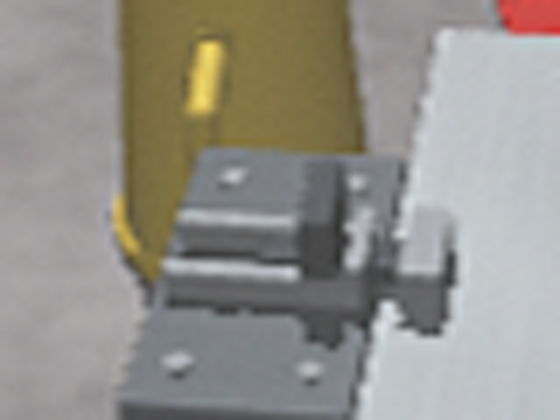

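View pics/t10z.png

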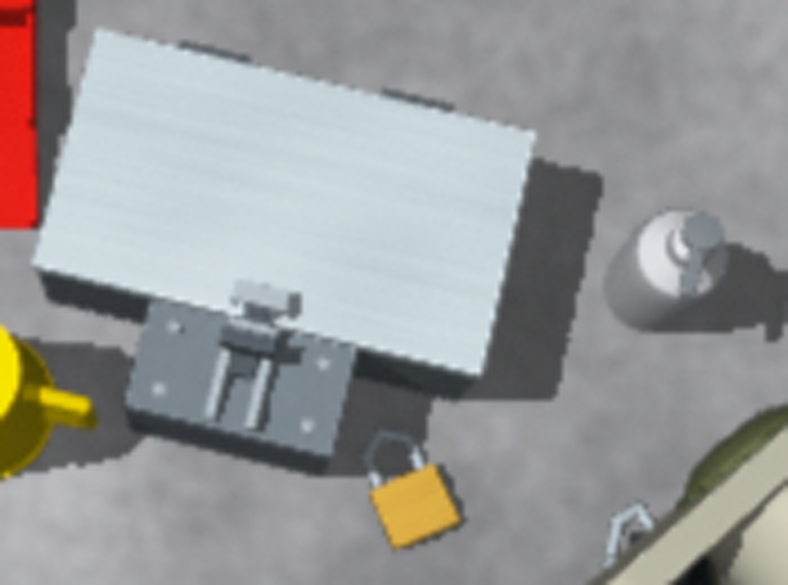

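The lid is flat, and the stud has moved up to the shelf's front edge, with the bar entering the keeper at about (265,300). I'll check the absolute travel from the bar's tip and rear end.

Run:
```python
from h import *
o=None
for n in('top0','side4','top10','side10'):
    s=dict(np.load(n+'.npz'));B=box(pts(s)); print(n)
    m=(abs(B[...,1])<.008)&(B[...,0]>-.17)&(B[...,0]<-.045)&(B[...,2]>.1)
    q=B[m]; 
    for x in np.arange(-.168,-.045,.003):
        r=q[abs(q[:,0]-x)<.0015,2]
        if len(r): print('%d:%d-%d'%(x*1e3,1000*np.percentile(r,10),1000*np.percentile(r,90)),end=' ')
    print()
for n,(a,b,c,d) in dict(top0=(310,370,190,235),top10=(310,370,190,235)).items():
    s=dict(np.load(n+'.npz'));cv2.imwrite('pics/%s_z.png'%n,cv2.resize(s['img'][c:d,a:b],None,fx=13,fy=13,interpolation=cv2.INTER_CUBIC)[:,:,::-1])
s=dict(np.load('side4.npz'));cv2.imwrite('pics/side4_z.png',cv2.resize(s['img'][170:230,260:340],None,fx=7,fy=7,interpolation=cv2.INTER_CUBIC)[:,:,::-1])
```

```text
top0
-159:108-119 -156:112-118 -153:111-115 -150:113-125 -147:126-129 -144:118-131 -141:124-128 -137:124-128 -134:131-152 -131:145-153 -128:149-152 -125:148-151 -122:151-151 -119:124-129 -116:125-129 -113:130-132 -110:124-130 -107:115-129 -104:123-129 -101:126-129 -98:124-127 -95:124-128 -92:122-136 -89:130-134 -83:111-112 -80:107-113 -77:111-111 
side4
-159:114-115 -156:115-116 -153:118-126 -150:126-127 -147:126-127 -144:126-354 -141:127-453 -137:451-453 -134:151-453 -131:150-454 -128:150-454 -125:148-453 -122:127-452 -119:127-452 -116:407-451 -113:127-450 -110:127-448 -107:321-447 -104:129-446 -101:130-445 -98:401-443 -95:400-443 -92:133-441 -89:128-440 -86:116-439 -83:113-438 -80:117-437 -77:133-436 -74:420-435 -71:425-433 -68:431-433 -65:430-430 -62:429-430 -59:428-429 -56:426-427 -53:425-426 -50:423-424 -47:422-423 
top10
-159:105-116 -156:112-115 -153:113-120 -150:111-116 -147:110-121 -144:112-118 -141:112-120 -137:113-117 -134:116-120 -131:114-118 -128:113-116 -125:114-119 -122:117-128 -119:126-128 -116:126-130 -113:124-129 -110:125-145 -107:135-153 -104:149-152 -101:146-153 -98:151-153 -95:135-135 -92:132-136 -89:130-133 -86:126-133 -83:123-133 -80:116-129 -77:125-128 -74:126-135 -71:130-138 -68:133-136 -65:131-136 -62:131-132 -59:121-121 -56:113-121 -53:111-117 -50:115-118 -47:114-118 
side10
-159:113-115 -156:115-117 -153:118-127 -150:115-123 -147:116-123 -144:114-120 -141:116-123 -137:116-124 -134:115-117 -131:115-123 -128:115-126 -125:126-126 -122:126-127 -119:126-127 -116:126-127 -113:127-128 -107:149-152 -104:150-151 -101:149-151 -98:129-151 -95:125-126 -92:131-133 -89:116-132 -86:120-128 -83:118-128 -80:120-128 -77:126-130 -74:132-133 -71:132-134 -68:132-133 -65:132-133 -62:115-133 -59:114-117 -56:115-116 -53:115-117 -50:115-117 -47:114-116
```

View pics/top0_z.png

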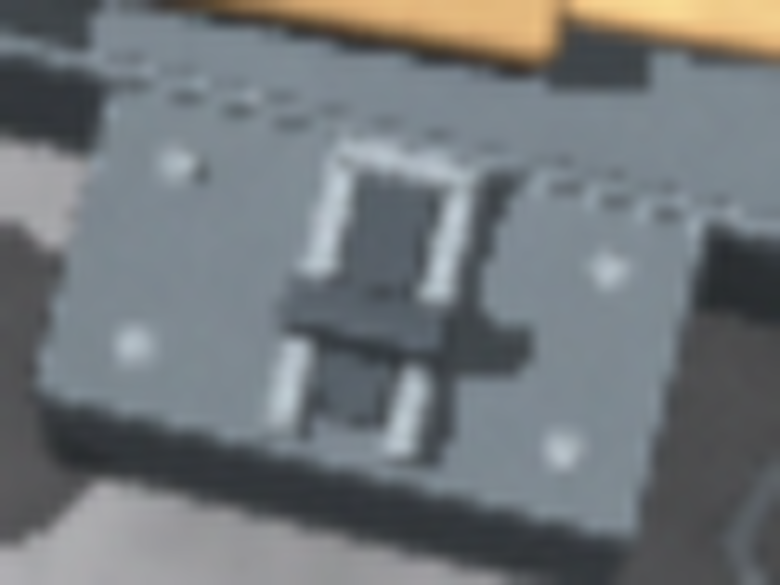

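View pics/top10_z.png

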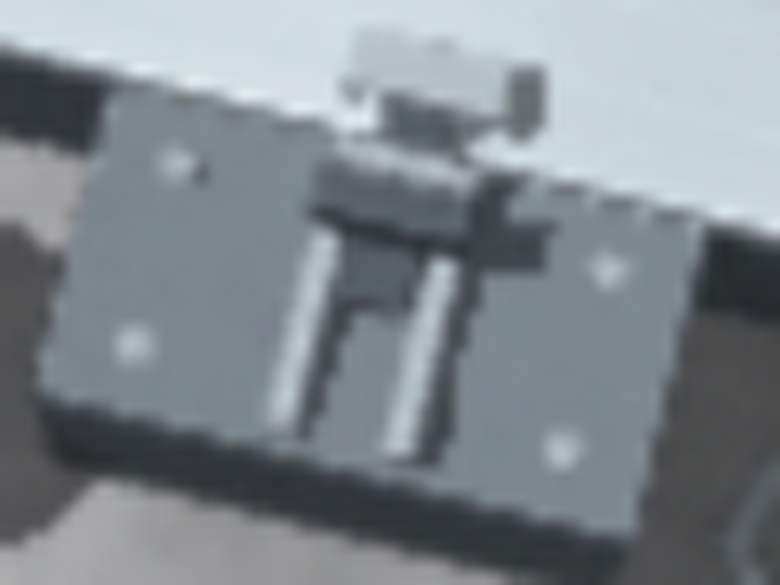

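The bar's rear end started about 4 mm ahead of the rail ends (-150 against -154 mm) and now sits at -124 mm, so the bolt is at about 30 mm, its end stop. The soap, jug and padlock are at unchanged pixels, and the robot is clear of everything.

```bash
python3 -c "
from h import *
a=dict(np.load('side0.npz'))['img'].astype(int);b=dict(np.load('side10.npz'))['img'].astype(int)
for n,(x0,x1,y0,y1) in dict(soap=(335,380,278,360),clip=(232,278,332,358),dust=(385,435,150,200),pad=(258,297,268,298)).items(): print(n,np.abs(a-b)[y0:y1,x0:x1].mean())
print(bot.hand_in())"
```

```text
soap 4.5034327009936765
clip 1.2433110367892977
dust 4.6444
pad 1.6564102564102565
the job is handed in; nothing more can be done
None
```

I pushed the lid shut with the closed fingertips, then pushed the bolt home by the rear face of its stud, backed away and handed the job in at about 10.8 s. The hand-in gave no verdict, so what follows rests on my own last checks.

- **Lid:** it measures under 0.003 rad in both cameras. I closed it in slow steps of at most about 1 rad/s.
- **Bolt:** I measured 26 mm of travel, ending at a hard stop. The bar's rear end began about 4 mm ahead of the rail ends, so I take the bolt to be at about 30 mm. The starting travel is inferred that way, not read directly. The push peaked at about 25 N total at the wrist (22 N along the bolt), under the 35 N limit.
- **Bystanders:** the soap, jug, padlock, clip and dustpan showed no visible movement in before-and-after pictures. The brush is under the shut lid and can't be seen, but nothing reached into the box.
- **Robot:** it was clear of everything at hand-in, with the wrist force near zero.

**What disagreed:** the visible fingertips sit about 23 mm higher than the reported TCP, so my first contact was almost at the lid's edge. I re-seated the tip nearer the hinge and allowed for the offset from then on.

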